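# Tap an arbor into a drill chuck

### The job

Fit the arbor to the drill chuck: lift the steel arbor out of its hole in the wooden block, set its tapered end in the socket of the chuck that stands on the cork pad, and let go of it. Tap it fully home with the mallet, until the arbor's collar sits down on the chuck, and stand the mallet back upright on its head on the saw top. Then, holding the arbor alone, lift the joined pair and stand it in the big round recess of the wooden block; leave the other things on the saw undisturbed.

Things in the scene. Friction and masses are not known exactly. Their poses are not given: they have to be found in the camera images.
- arbor_shank (a point): Middle of the arbor's bright parallel shank, where to grip it; z along the upright axis. Shank 16 mm thick, 46 mm long (23 mm up and down from here); under it a collar 24 mm wide, 4 mm thick; under that the tapered end, 28.5 mm long, 18.4 mm thick at the collar, about 15 mm at its rounded tip. Steel, 0.15 kg. At the start it hangs in the block's small hole, collar on the block's top.
- arbor_collar (a point): Centre of the underside of the arbor's collar, where the taper begins, 27 mm under the middle of the shank; the top end of the shank is 50 mm above it; z along the shank.
- chuck_mouth (a point): Centre of the mouth of the tapered socket in the chuck's flat top; z up out of it. 18.4 mm wide, 32 mm deep, 3 degrees a side like the arbor. Let go in it, the arbor stands by itself, collar 3 to 5 mm above this face. A few taps of 10 to 20 N with the mallet wedge it down till the collar meets the face (gap 0); a harder tap drives it further. Home, friction holds it with the chuck hanging from it.
- chuck: Keyed drill chuck of grey steel with a knurled sleeve, 42 mm in diameter, 50 mm high, about 0.3 kg; loose, standing nose down (nose 26 mm wide, widening to 42 mm at 17 mm up) on the cork pad. Origin: centre of its underside; z up.
- mallet: Beech joiner's mallet, about 0.46 kg, loose, standing upright on its head on the saw top. Origin: centre of the head's underside, the flat face that taps when the mallet is held handle up. Head 58 (x) by 110 (y) by 74 mm high; handle upright above it, up to 294 mm.
- mallet_grip (a point): Point on the mallet's handle to grip, 245 mm above the underside of its head and 49 mm below the handle's end. The handle is 20 mm thick along the mallet's x and 30 mm along its y.
- block: Fixed pale wooden block for drill accessories, 190 (its x) by 84 (y) by 36 mm high, on a thin dark base 198 by 92 mm; origin: centre of its underside. In its top: the arbor's small hole, 24 mm wide, at x = +12 mm; the big round recess for the chuck, 46 mm wide, at x = -55 mm, both 30 mm deep; a row of four drill bits standing up to 50 mm above the top at x = +78 mm.
- recess (a point): Centre of the floor of the big round recess, 6 mm above the saw top and 30 mm below the block's top face; the chuck stands here at the end.
- pad: Fixed square cork pad, 110 by 110 mm, 5 mm thick, under the chuck; origin at the centre of its underside.
- ear_defenders: Yellow and black ear defenders, 176x182x75 mm, lying at the left; origin under the centre. Bystander.
- safety_glasses: Clear safety glasses, 162x138x41 mm, behind the work; origin under the centre. Bystander.
- tape_measure: Yellow tape measure, 33x88x66 mm, at the right; origin under the centre. Bystander.
- sanding_block: Brown sanding block, 64x108x34 mm, at the right; origin under the centre. Bystander.
- bench_brush: Wooden bench brush, 68x291x61 mm, back left; origin under the centre. Bystander.

How it is judged:
By the outcome, as a careful person would: the job done as asked, in the order asked, and still so for the second after the job is handed in, with the robot touching nothing.
It also fails if it takes over 72 s, if anything falls off the work surface, if the arm or the gripper's body presses on something with over 40 N, if the wrist force passes 120 N, or if a joint passes its speed limit or range.

### The arm

A 6-joint arm with a two-finger parallel gripper is mounted at the origin on a cart in front of the work surface, level with it; the furniture and walls round the work are solid. World frame = base frame: x ahead of the robot, y to its left, z up, the work surface at z = 0. Lengths are in m, angles in rad, forces in N, time in s.
With the tool pointing down it reaches from about 0.325 to 1 m from the base axis. Payload 5.1 kg.
Tool frame: the origin (TCP) lies between the finger pads; the fingertips stand 22 mm ahead of it and the grasp point (between the pads) lies 3 mm ahead of it; z points along the fingers, y is the line along which they close (so a half turn about z gives the same grasp; the last joint's range is limited). The gripper opens to 85 mm and grips with 20 to 120 N. Pads are 22 mm wide; open, the fingers measure 114 mm over their backs; the gripper's body (76 mm by 85 mm) begins 54 mm behind the grasp point. The pads swing forward as they close: fully open they stand 13 mm farther back than shut.
Start: joints at [1.025, 0.124, 1.65, -0, 1.367, -0.083], TCP at [0.29, 0.582, 0.253] pointing down, gripper open.
Joint ranges: [-2.61, 2.61], [-1.02, 2.33], [0.03, 2.71], [-1.35, 4.49], [0.32, 2.68], [-2.91, 2.91]. Speed limits (rad/s): [2.57, 2.57, 3.14, 3.14, 3.14, 3.14].

### API

Orientations are given as [roll, pitch, yaw] about the fixed x, y, z axes, in that order (R = Rz(yaw) Ry(pitch) Rx(roll)).
In Python, from plant import env, eyes, workorder gives the robot as it stands.
- The arm moves only by the tool jog_arm, never from a script. Its argument "series" is a list of rows, each a list of 5 numbers: the finger opening in cm, from 0 to 8.54, then the shift along the world's x, y, z in cm, then the turn about the world's z in degrees. A call has exactly 8 rows; each row is the pose to reach, as a shift and turn from the pose commanded when the call began; what a row does not reach only later rows make up. A row lasts 1/12 s, in which the tool goes at most 41.7 mm and 7.16 degrees, less where a joint would pass 70% of its speed; a pose out of reach is approached as far as the arm can. A call with a gripper value outside its range is refused whole. The fingers move at their own pace and stop on an object; "newtons" is the grip in N (left out, the last holds). Time passes only in rows, so rows that repeat a pose let the fingers close, or fill a call up. It gives the time, the measured TCP pose, the force, the opening and the grip force at its end, in the units of the state.
- env.observe(): the state, without advancing time (a new reading comes with each control period).
- eyes.camera(name): name is "scene" or "top" or "wrist"; returns a dict with "img" (480x640x3 uint8, blue, green, red), "K" (3x3 intrinsics, pixels), "pose" (4x4, takes a point from camera to world coordinates); the wrist camera has in their place "tool_from_camera" (4x4, takes a point from camera to tool coordinates, whose origin is the TCP and whose axes are the flange's). Camera axes: x right, y up, looking along -z (the intrinsics and any distortion apply to the point x, -y, -z); pixel columns grow to the right and rows downward; lengths in m; the calibration is good to about 2 mm. A picture is of the moment at which its call begins: read the wrist's pose just before it. There is no depth.
- workorder.finish_job(): hands the job in; it is judged then, once.
The state is a dict: "time": time; "q": joint angles; "joint_velocities": joint speeds; "tau": joint torques, N m; "tool_pos": TCP position; "orientation": TCP orientation; "contact_force": force on the tool from outside, world axes, zero at the start; "wrist_torque": the same for the moment, N m; "gripper_width": finger opening in m; "grasp_force": force on a finger pad.
Only numpy, scipy, OpenCV 4.12 (cv2) and the standard library are available. Lean on these libraries where they do the work, as an engineer would, in place of code of your own. Each camera call takes 0.05 s, during which the arm holds its last target. There are 200 camera calls.

## Working session

There is one attempt and no reset: what is moved stays moved. The work goes in short steps, Python scripts to look and compute and a tool call to move; the robot and the scene stay as the last step left them, time stands still between calls to the robot, and variables do not carry over. Pictures are saved under pics/ and viewed, at most 10 in all, crops included, and the job is handed in when it is done.

Besides the shell and the picture viewer there is one more tool, called after "Call:" as a command line: name --pt "numbers of a row" for each row, then --argument value for the rest. jog_arm: Moves the arm, as the interface text tells. Its arguments: {"type":"object","properties":{"series":{"type":"array"},"newtons":{"type":"number"}},"required":["series"]}

```bash
mkdir -p pics; ls; cat > h.py <<'E'
import numpy as np, cv2
from plant import env, eyes, workorder
from scipy.spatial.transform import Rotation as R
def snap(name,fn=None):
    s=env.observe(); c=eyes.camera(name)
    if name=="wrist":
        T=np.eye(4);T[:3,:3]=R.from_euler('xyz',s['orientation']).as_matrix();T[:3,3]=s['tool_pos']
        c['pose']=T@np.array(c['tool_from_camera'])
    c['pose']=np.array(c['pose']);c['K']=np.array(c['K'])
    if fn: cv2.imwrite(fn,c['img']); np.savez(fn[:-4],K=c['K'],pose=c['pose'])
    return c
def ray(c,u,v):
    K=c['K'];d=np.array([(u-K[0,2])/K[0,0],-(v-K[1,2])/K[1,1],-1.]);P=c['pose']
    return P[:3,3],P[:3,:3]@d
def onz(c,u,v,z):
    o,d=ray(c,u,v);return o+d*(z-o[2])/d[2]
def proj(c,p):
    P=c['pose'];q=P[:3,:3].T@(np.array(p)-P[:3,3]);K=c['K']
    return K[0,0]*q[0]/-q[2]+K[0,2],K[1,1]*-q[1]/-q[2]+K[1,2]
def load(fn):
    d=np.load(fn[:-4]+'.npz');return dict(K=d['K'],pose=d['pose'],img=cv2.imread(fn))
E
python3 - <<'E'
from h import *
for n in ("top","scene"):
    c=snap(n,f'pics/{n}0.png');print(n,c.keys(),c['K'].tolist(),c['pose'].round(3).tolist())
print(env.observe())
E
```

```text
pics
top dict_keys(['img', 'K', 'pose']) [[460.27412948017013, 0.0, 318.170360014725], [0.0, 460.27412948017013, 241.0048821537306], [0.0, 0.0, 1.0]] [[0.005, 0.997, -0.08, 0.494], [-1.0, 0.005, 0.009, 0.014], [0.009, 0.08, 0.997, 1.267], [0.0, 0.0, 0.0, 1.0]]
scene dict_keys(['img', 'K', 'pose']) [[530.3743108862318, 0.0, 306.19138308815224], [0.0, 530.3743108862318, 243.72627609443757], [0.0, 0.0, 1.0]] [[0.742, 0.316, -0.591, -0.184], [-0.67, 0.363, -0.647, -0.804], [0.01, 0.877, 0.481, 0.761], [0.0, 0.0, 0.0, 1.0]]
{'time': 0.1, 'q': array([ 1.02541378e+00,  1.24459937e-01,  1.65154373e+00, -4.59093470e-05,
        1.36748844e+00, -8.25644068e-02]), 'joint_velocities': array([ 0.00199852,  0.00021868, -0.0026625 ,  0.00035514, -0.00010579,
        0.00149879]), 'tau': array([ 3.81667178e-04, -4.24931467e+01, -3.66654074e+01, -2.59780029e-05,
        3.94044706e-03,  2.98853217e-05]), 'tool_pos': array([0.28995658, 0.58117333, 0.2521592 ]), 'orientation': array([-3.13969596e+00, -1.11856180e-04,  2.67878372e+00]), 'contact_force': array([0.46052262, 0.6530915 , 0.85606528]), 'wrist_torque': array([-0.05347277,  0.06119734, -0.02110081]), 'grasp_force': 0.0, 'gripper_width': 0.08571117084749513}
```

View pics/top0.png

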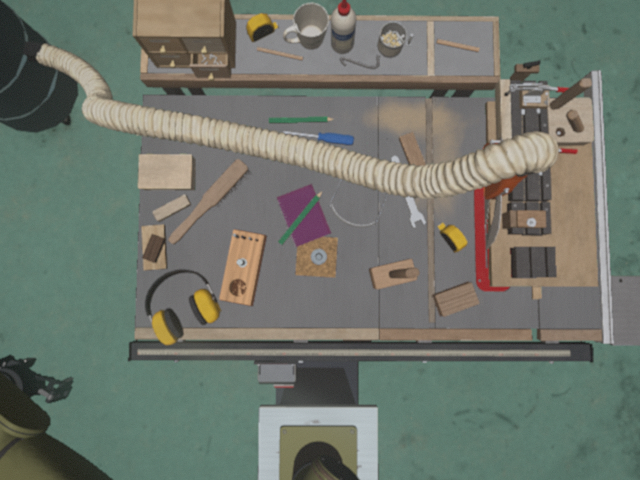

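View pics/scene0.png

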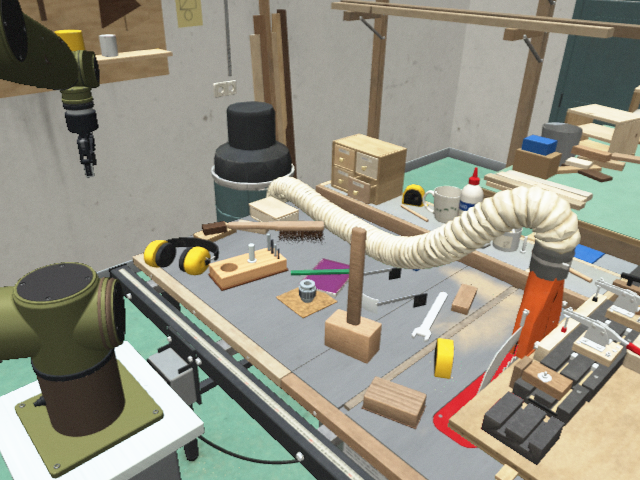

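The top view shows the block at about (242,268) with the arbor at (241,262) and the recess at (238,287). The chuck is at (318,257), the mallet head at (394,273) and its handle top near (405,272). Next I'll get coarse positions from these.

```bash
python3 - <<'E'
from h import *
c=load('pics/top0.png')
for n,u,v,z in [('arborTop',241,260,.086),('recess',238,287,.036),('chuck',318.5,257,.055),('malletTop',411,272,.294),('drills1',243,236,.08),('drills4',262,237,.08)]:
    print(n,onz(c,u,v,z).round(4))
def rect(m,name,z):
    m=cv2.morphologyEx(m.astype(np.uint8),cv2.MORPH_OPEN,np.ones((3,3)))
    cs,_=cv2.findContours(m,0,2);k=max(cs,key=cv2.contourArea)
    b=cv2.boxPoints(cv2.minAreaRect(k));P=np.array([onz(c,*p,z) for p in b])
    e=[np.linalg.norm(P[i]-P[i-1])for i in (1,2)]
    i=1 if e[0]>e[1] else 2;d=P[i]-P[i-1]
    print(name,P.mean(0).round(4),np.round(e,3),'long axis deg',np.degrees(np.arctan2(d[1],d[0])).round(1),b.round(0).tolist())
hsv=cv2.cvtColor(c['img'],cv2.COLOR_BGR2HSV)
def box(x0,y0,x1,y1):
    m=np.zeros(hsv.shape[:2],bool);m[y0:y1,x0:x1]=1;return m
wood=(hsv[...,1]>60)&(hsv[...,0]<25)&(hsv[...,2]>60)
rect(wood&box(215,222,272,312),'block',.036)
rect(wood&box(290,232,345,282),'pad',.005)
rect(wood&box(365,255,425,295),'mallet',.074)
im=cv2.resize(c['img'][215:325,200:440],None,fx=3.3,fy=3.3,interpolation=cv2.INTER_CUBIC);cv2.imwrite('pics/crop1.png',im)
E
```

```text
arborTop [0.5392 0.2005 0.086 ]
recess [0.4693 0.215  0.036 ]
chuck [0.5493 0.0016 0.055 ]
malletTop [ 0.5077 -0.1918  0.294 ]
drills1 [0.6015 0.1974 0.08  ]
drills4 [0.5992 0.1482 0.08  ]
block [0.5226 0.2045 0.036 ] [0.193 0.092] long axis deg -10.1 [[218.0, 299.0], [233.0, 228.0], [266.0, 235.0], [252.0, 306.0]]
pad [0.5544 0.0075 0.005 ] [0.109 0.11 ] long axis deg -93.1 [[295.0, 275.0], [297.0, 235.0], [337.0, 237.0], [335.0, 277.0]]
mallet [ 0.507  -0.1946  0.074 ] [0.124 0.057] long axis deg -76.5 [[369.0, 268.0], [415.0, 257.0], [420.0, 279.0], [374.0, 290.0]]
```

View pics/crop1.png

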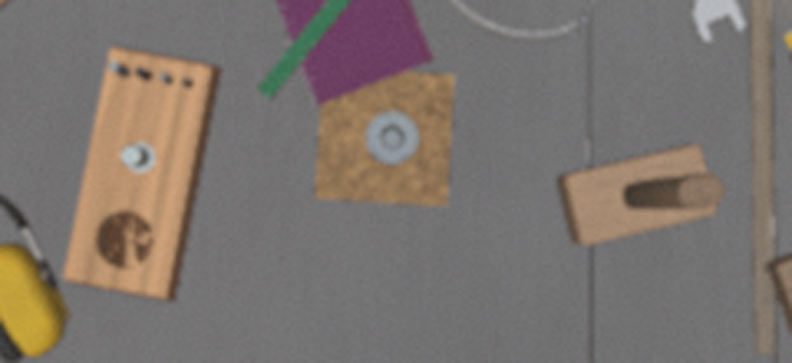

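The crop confirms the layout. The block's long axis is at about -10°, the arbor top is at crop (133,157), the recess at (125,238), the chuck at (391,138) and the mallet handle end at (706,190). I'll go above the arbor.

Call:
jog_arm --pt "8.5 3 -4.5 0 3" --pt "8.5 5 -8 0 6" --pt "8.5 7 -11 0 9" --pt "8.5 9 -15 0 12" --pt "8.5 11 -18 0 15" --pt "8.5 13 -21 0 16.4" --pt "8.5 15 -24 0 16.4" --pt "8.5 17 -27 0 16.4"

```text
time: 0.77
tool_pos: [0.4607, 0.3097, 0.2529]
orientation: [-3.141, -0.0, 2.965]
contact_force: [-0.3, -0.3, -0.2]
gripper_width: 0.0852
grasp_force: 0.0
```

Call:
jog_arm --pt "8.5 2 -3 0 0" --pt "8.5 4 -6 0 0" --pt "8.5 5.5 -8.5 0 0" --pt "8.5 6.5 -10 0 0" --pt "8.5 7.2 -10.9 0 0" --pt "8.5 7.2 -10.9 0 0" --pt "8.5 7.2 -10.9 0 0" --pt "8.5 7.2 -10.9 0 0"

```text
time: 1.43
tool_pos: [0.5316, 0.2035, 0.2531]
orientation: [3.141, -0.001, 2.966]
contact_force: [-0.6, 0.3, -0.3]
gripper_width: 0.0849
grasp_force: 0.0
```

```bash
python3 - <<'E'
from h import *
c=snap('wrist','pics/w1.png');s=env.observe();print(s['tool_pos'],s['orientation'],s['time'],c['K'].tolist(),np.array(c['tool_from_camera']).round(3).tolist())
for p in [(.534,.2024,.086),(.468,.214,.036)]: print(proj(c,p))
E
```

```text
[0.53156779 0.20367532 0.25313243] [ 3.14144828e+00 -5.28530160e-04  2.96655483e+00] 1.4833 [[398.62848156765125, 0.0, 321.5641031071508], [0.0, 398.62848156765125, 234.141914487325], [0.0, 0.0, 1.0]] [[0.0, 0.956, 0.293, 0.074], [1.0, -0.0, -0.0, -0.001], [-0.0, 0.293, -0.956, -0.121], [0.0, 0.0, 0.0, 1.0]]
(np.float64(321.965010701794), np.float64(219.2065375702757))
(np.float64(321.82454445036956), np.float64(124.28644036929215))
```

View pics/w1.png

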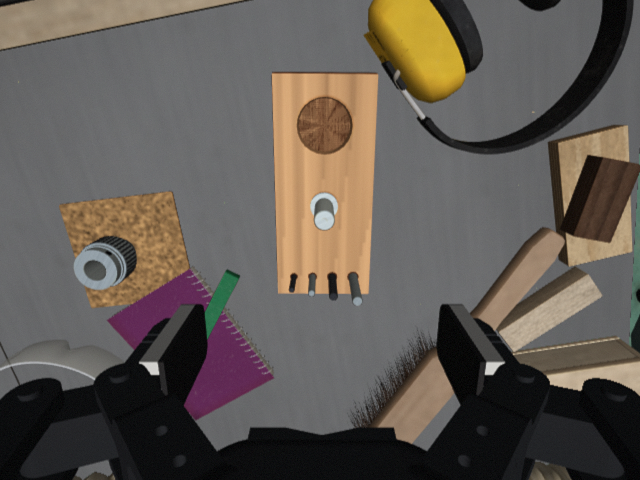

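The wrist view shows the arbor top at about (324,219), the recess centre at (325,125) and the chuck mouth at about (93,268). I'll turn those into positions.

```bash
python3 - <<'E'
from h import *
c=load('pics/w1.png');hsv=cv2.cvtColor(c['img'],cv2.COLOR_BGR2HSV)
def blob(m,x0,y0,x1,y1,n,z):
    k=np.zeros(m.shape,np.uint8);k[y0:y1,x0:x1]=m[y0:y1,x0:x1]
    k=cv2.morphologyEx(k,cv2.MORPH_OPEN,np.ones((3,3)))
    cs,_=cv2.findContours(k,0,2);k=max(cs,key=cv2.contourArea);(u,v),(a,b),t=cv2.fitEllipse(k)
    print(n,round(u,1),round(v,1),round(a,1),round(b,1),onz(c,u,v,z).round(4))
v=hsv[...,2]
blob((v<130)&(hsv[...,1]>60),290,88,360,160,'recess',.036)
blob((v>120)&(hsv[...,1]<60),300,185,350,232,'arbor whole',.06)
blob((v<100),82,258,105,282,'mouth',.055)
b=np.array([[274,73],[378,73],[370,296],[278,293]])
for p in b: print(onz(c,*p,.036).round(4))
print(onz(c,324,219,.086),onz(c,325,203,.040))
cr=np.hstack([cv2.resize(c['img'][180:240,290:360],None,fx=5,fy=5),cv2.resize(c['img'][235:295,70:140],None,fx=5,fy=5)]);cv2.imwrite('pics/w1c.png',cr)
E
```

```text
recess 327.9 128.1 46.5 54.4 [0.4718 0.2184 0.036 ]
arbor whole 324.0 219.8 19.2 19.8 [0.5416 0.2027 0.06  ]
mouth 94.6 269.8 17.6 22.4 [5.524e-01 5.000e-04 5.500e-02]
[0.423  0.1836 0.036 ]
[0.4373 0.2645 0.036 ]
[0.6277 0.2313 0.036 ]
[0.6098 0.1476 0.036 ]
[0.5341079  0.20392506 0.086     ] [0.53236206 0.20538099 0.04      ]
```

View pics/w1c.png

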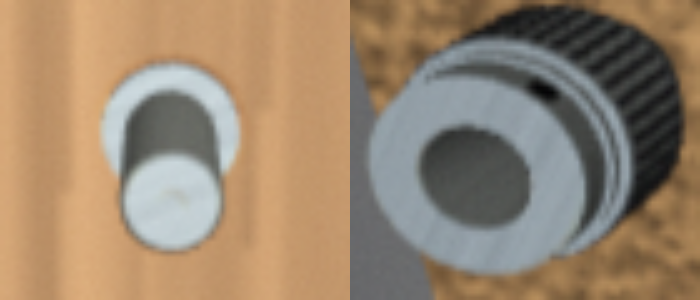

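Call:
jog_arm --pt "8.5 0.1 0 -2 0" --pt "6 0.3 0 -5 0" --pt "5 0.3 0 -8 0" --pt "5 0.3 0 -11 0" --pt "5 0.3 0 -14 0" --pt "5 0.3 0 -16.5 0" --pt "5 0.3 0 -18 0" --pt "5 0.3 0 -18.5 0" --newtons 40

```text
time: 2.15
tool_pos: [0.5323, 0.2031, 0.0647]
orientation: [-3.139, -0.006, 2.967]
contact_force: [-1.1, 0.5, 0.2]
gripper_width: 0.0501
grasp_force: 0.0
```

Call:
jog_arm --pt "5 0 0 0 0" --pt "3 0 0 0 0" --pt "1 0 0 0 0" --pt "1 0 0 0 0" --pt "1 0 0 0 0" --pt "1 0 0 0 0" --pt "1 0 0 0 0" --pt "1 0 0 0 0" --newtons 40

```text
time: 2.82
tool_pos: [0.5366, 0.2037, 0.0704]
orientation: [3.139, 0.003, 2.965]
contact_force: [-1.2, 5.3, 6.8]
gripper_width: 0.0148
grasp_force: 39.2
```

Call:
jog_arm --pt "1 0 0 0.5 0" --pt "1 0 0 1.5 0" --pt "1 0 0 3 0" --pt "1 0 0 5 0" --pt "1 0 0 8 0" --pt "1 0 0 10 0" --pt "1 0 0 11 0" --pt "1 0 0 11 0"

```text
time: 3.48
tool_pos: [0.5365, 0.2025, 0.1814]
orientation: [3.14, 0.005, 2.965]
contact_force: [0.4, -1.0, -0.4]
gripper_width: 0.0153
grasp_force: 39.6
```

```bash
python3 - <<'E'
from h import *
for i in range(3):
    c=snap('wrist',f'pics/w2_{i}.png');s=env.observe();print(s['tool_pos'],s['orientation'],s['contact_force'],s['gripper_width'],s['grasp_force'])
E
```

```text
[0.53553165 0.20228672 0.17919064] [3.14152524e+00 1.62252012e-03 2.96485138e+00] [ 0.10782124 -0.14632922 -2.37549435] 0.01431536353818009 39.56200361251831
[0.53462997 0.20213847 0.17742538] [-3.14051393e+00 -1.16361111e-03  2.96490823e+00] [-0.16654426 -0.19723042 -2.4875731 ] 0.014911497524743677 39.56256866455078
[0.53411753 0.20207218 0.17642699] [-3.13983919e+00 -2.82265943e-03  2.96496471e+00] [ 0.27893145  0.47809475 -2.16267071] 0.014971628908021091 39.56287980079651
```

View pics/w2_0.png

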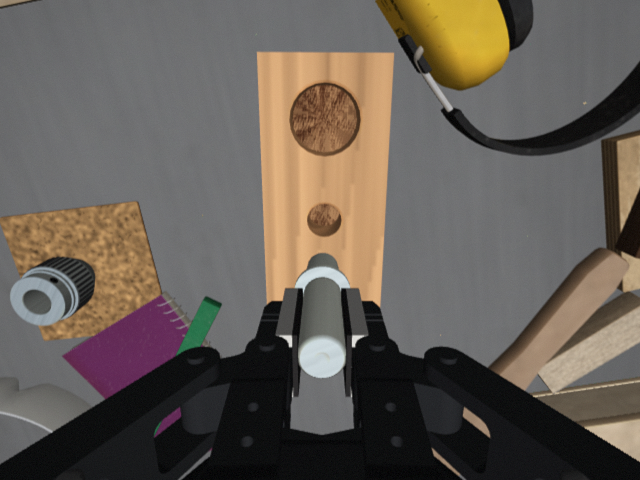

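The arbor hangs from the fingers, with its top at about (322,357) and its collar near (323,280). The small hole is empty at (324,219). Next I'll work out the arbor's position in the tool frame.

```bash
python3 - <<'E'
from h import *
c=load('pics/w2_2.png');g=cv2.cvtColor(c['img'],cv2.COLOR_BGR2GRAY)
T=np.array(snap('wrist')['tool_from_camera']);t={'K':c['K'],'pose':T}
for x in (0,.002,-.002):
    for z in (-.018,.028): print(x,z,np.round(proj(t,(x,0,z)),1),np.round(proj(t,(x+.012*(z>0)+.008*(z<0),0,z)),1),np.round(proj(t,(x-.012*(z>0)-.008*(z<0),0,z)),1))
print('column 322:',[(r,int(g[r,322])) for r in range(244,290,2)]);print([(r,int(g[r,322])) for r in range(325,392,3)])
for r in (262,270,276,282,340,350,358): print(r,g[r,290:358:2].tolist())
E
```

```text
0 -0.018 [324.9 368.7] [325.  345.5] [324.8 391. ]
0 0.028 [324.  299.9] [324.1 272.9] [323.9 325.8]
0.002 -0.018 [324.9 363. ] [325.  339.6] [324.9 385.5]
0.002 0.028 [324.  295.5] [324.1 268.3] [324.  321.6]
-0.002 -0.018 [324.9 374.4] [325.  351.4] [324.8 396.5]
-0.002 0.028 [324.  304.3] [324.1 277.5] [323.9 330. ]
column 322: [(244, 164), (246, 166), (248, 163), (250, 166), (252, 148), (254, 88), (256, 92), (258, 89), (260, 96), (262, 93), (264, 95), (266, 143), (268, 214), (270, 218), (272, 220), (274, 218), (276, 191), (278, 96), (280, 106), (282, 103), (284, 104), (286, 104), (288, 103)]
[(325, 109), (328, 109), (331, 108), (334, 117), (337, 173), (340, 217), (343, 215), (346, 212), (349, 215), (352, 204), (355, 204), (358, 206), (361, 210), (364, 213), (367, 211), (370, 210), (373, 208), (376, 212), (379, 108), (382, 112), (385, 114), (388, 114), (391, 114)]
262 [162, 159, 159, 161, 173, 182, 188, 187, 187, 115, 71, 76, 80, 86, 87, 91, 93, 91, 94, 98, 99, 100, 100, 99, 162, 163, 164, 171, 177, 179, 181, 180, 173, 168]
270 [163, 159, 157, 156, 172, 184, 186, 145, 111, 176, 20
[... 255 characters left out ...]
6, 177, 161, 179, 180, 177, 170, 167]
282 [168, 158, 155, 181, 220, 218, 215, 215, 215, 165, 82, 89, 95, 98, 101, 102, 103, 108, 106, 108, 110, 110, 109, 199, 217, 216, 212, 211, 211, 165, 179, 177, 171, 166]
340 [223, 90, 46, 43, 29, 78, 76, 94, 126, 151, 174, 188, 199, 207, 213, 213, 217, 216, 214, 208, 200, 185, 169, 149, 127, 110, 106, 96, 19, 45, 42, 215, 219, 205]
350 [16, 34, 46, 41, 108, 168, 213, 215, 215, 213, 212, 212, 210, 212, 215, 214, 215, 218, 215, 214, 213, 212, 210, 209, 209, 207, 187, 142, 45, 44, 45, 19, 13, 12]
358 [9, 28, 46, 42, 106, 215, 217, 214, 212, 212, 212, 210, 209, 207, 205, 208, 206, 208, 206, 200, 208, 209, 211, 212, 211, 213, 213, 188, 49, 46, 42, 14, 15, 8]
```

```bash
python3 - <<'E'
from h import *
from scipy.optimize import least_squares
c=load('pics/w2_2.png')
T=np.array(snap('wrist')['tool_from_camera']);t={'K':c['K'],'pose':T}
def f(p):
    x,z,a=p
    X=lambda dz:x+a*dz
    return [proj(t,(X(0)+.008,0,z))[1]-336,proj(t,(X(0)-.008,0,z))[1]-378.5,proj(t,(X(.046)+.012,0,z+.046))[1]-266.5,proj(t,(X(.046)+.008,0,z+.046))[1]-276.5]
r=least_squares(f,[0,-.018,0],x_scale=[.001,.001,.01]);print(r.x,r.fun)
for y in (0,-.0005,-.001):print(y,proj(t,(.003,y,r.x[1]))[0],proj(t,(.003,y,r.x[1]+.046))[0])
s=env.observe();print(s['tool_pos'],s['orientation'])
E
```

```text
[-0.00216187 -0.00915858  0.02425985] [-0.09004992  0.09683154  0.64153806 -0.65045506]
0 324.7134337302993 323.9058651172879
-0.0005 323.153727562751 322.7454807143056
-0.001 321.59401979217154 321.58509542404477
[0.53393843 0.20212272 0.17593399] [-3.13960515 -0.00366334  2.96498179]
```

Call:
jog_arm --pt "1 0.2 -2 0 0" --pt "1 0.5 -5 0 0" --pt "1 0.8 -8.5 0 0" --pt "1 1 -12 0 0" --pt "1 1.3 -15.5 0 0" --pt "1 1.5 -18 0 0" --pt "1 1.7 -19.5 0 0" --pt "1 1.7 -20.1 0 0"

```text
time: 4.4
tool_pos: [0.5516, -0.0006, 0.1767]
orientation: [-3.141, -0.003, 2.962]
contact_force: [0.2, 0.3, -1.0]
gripper_width: 0.0148
grasp_force: 39.5
```

Call:
jog_arm --pt "1 0 0 0 0" --pt "1 0 0 0 0" --pt "1 0 0 0 0" --pt "1 0 0 0 0" --pt "1 0 0 0 0" --pt "1 0 0 0 0" --pt "1 0 0 0 0" --pt "1 0 0 0 0"

```text
time: 5.07
tool_pos: [0.5522, 0.0019, 0.1784]
orientation: [3.142, 0.0, 2.966]
contact_force: [0.6, 0.2, -1.9]
gripper_width: 0.0148
grasp_force: 39.5
```

```bash
python3 - <<'E'
from h import *
c=snap('wrist','pics/w3.png');d=snap('scene','pics/s3.png');s=env.observe();print(s['tool_pos'],s['orientation'],s['contact_force'])
a=c['img'][150:400,210:440];b=d['img'][225:325,255:365]
a=cv2.resize(a,None,fx=1.7,fy=1.7,interpolation=2);b=cv2.resize(b,(int(110*4.25*.82),int(100*4.25)),interpolation=2)
print(a.shape,b.shape);b=b[:a.shape[0]];a=a[:b.shape[0]]
cv2.imwrite('pics/v3.png',np.hstack([a,b])[:600,:800])
E
```

```text
[0.55221932 0.00174076 0.17836397] [3.14156431e+00 7.05289889e-05 2.96520291e+00] [-0.29688201 -0.16041915 -1.45230428]
(425, 391, 3) (425, 383, 3)
```

View pics/v3.png

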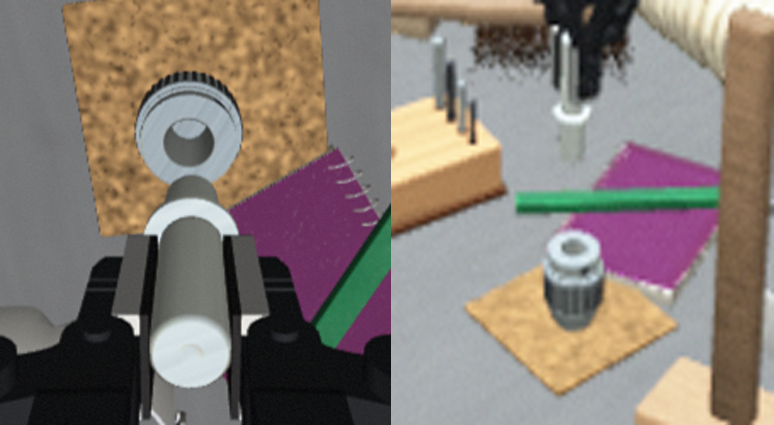

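In the left crop the mouth is at (189,142) and the arbor hangs straight with its tip near (190,180). In the right crop the mouth is at (574,246) and the tip bottom at (571,160). Next I'll compute the offsets.

```bash
python3 - <<'E'
from h import *
w=load('pics/w3.png');s=load('pics/s3.png')
W=lambda u,v:(u/1.7+210,v/1.7+150); S=lambda u,v:((u-391)/3.482+255,v/4.25+225)
print('mouth wrist',onz(w,*W(189,142),.055).round(4),'scene',onz(s,*S(574,246),.055).round(4))
def tri(a,b):
    o,d=ray(w,*a);p,e=ray(s,*b);k=np.linalg.lstsq(np.c_[d,-e],p-o,rcond=None)[0];return (o+d*k[0]).round(4),(p+e*k[1]).round(4)
print('tri mouth',tri(W(189,142),S(574,246)))
T=np.array([.5522,.0018,.1784])
# top-end / collar
print('arbor top wrist',onz(w,*W(191,352),.1784+.009).round(4),'at z=.196',onz(w,*W(191,352),.196).round(4))
for zt in(.187,.192,.196):
  print(zt,'scene tip',onz(s,*S(571,156),zt-.0785).round(4),'scene collar(top face ctr)',onz(s,*S(571,113),zt-.048).round(4),'wrist top',onz(w,*W(191,352),zt).round(4))
E
```

```text
mouth wrist [0.5525 0.0006 0.055 ] scene [ 0.5523 -0.0037  0.055 ]
tri mouth (array([5.535e-01, 4.000e-04, 5.170e-02]), array([ 0.5552, -0.0006,  0.0523]))
arbor top wrist [0.5541 0.0008 0.1874] at z=.196 [0.5483 0.0018 0.196 ]
0.187 scene tip [0.5577 0.0062 0.1085] scene collar(top face ctr) [0.5545 0.0031 0.139 ] wrist top [0.5544 0.0008 0.187 ]
0.192 scene tip [ 0.552  -0.      0.1135] scene collar(top face ctr) [ 0.5486 -0.0033  0.144 ] wrist top [0.551  0.0014 0.192 ]
0.196 scene tip [ 0.5474 -0.005   0.1175] scene collar(top face ctr) [ 0.5438 -0.0085  0.148 ] wrist top [0.5483 0.0018 0.196 ]
```

```bash
python3 - <<'E'
from h import *
s=load('pics/s3.png');g=cv2.cvtColor(s['img'],cv2.COLOR_BGR2GRAY)
for r in (250,253,258,260): print(r,g[r,296:320].tolist())
print()
for r in (280,282,284,286,294,298): print(r,g[r,296:322].tolist())
p=lambda x,y,z:np.round(proj(s,(x,y,z)),1)
print(p(.5525,.0006,.055),p(.5525,.0006,.110),p(.5525,.0006,.14),p(.5545,.0006,.11))
E
```

```text
250 [173, 174, 167, 170, 166, 201, 242, 239, 160, 177, 170, 165, 155, 160, 214, 241, 197, 170, 172, 172, 169, 170, 168, 172]
253 [171, 170, 171, 173, 174, 174, 178, 195, 212, 229, 235, 236, 235, 231, 194, 172, 168, 170, 170, 171, 171, 173, 171, 170]
258 [173, 171, 173, 171, 170, 169, 165, 159, 162, 163, 163, 162, 158, 145, 150, 171, 166, 172, 171, 172, 175, 171, 174, 172]
260 [171, 173, 173, 172, 173, 172, 173, 166, 162, 160, 164, 166, 160, 146, 149, 176, 172, 173, 172, 171, 170, 170, 170, 169]

280 [171, 174, 172, 170, 170, 170, 203, 222, 224, 225, 226, 227, 226, 223, 218, 212, 175, 125, 105, 106, 106, 108, 105, 106, 105, 105]
282 [171, 169, 162, 166, 212, 228, 230, 217, 146, 137, 125, 127, 140, 156, 185, 218, 230, 227, 197, 107, 104, 104, 105, 108, 106, 103]
284 [171, 168, 166, 169, 193, 229, 229, 223, 181, 140, 132, 133, 139, 159, 189, 211, 228, 228, 204, 121, 102, 106, 104, 107, 104, 103]
286 [169, 171, 185, 199, 166, 155, 192, 220, 230, 230, 225, 226, 225, 227, 229, 221, 190, 169, 142, 161, 102, 102, 102, 102, 104, 104]
294 [197, 200, 179, 58, 51, 73, 85, 87, 80, 81, 96, 78, 81, 98, 79, 67, 76, 61, 54, 81, 158, 184, 180, 174, 176, 186]
298 [193, 189, 191, 194, 164, 104, 104, 118, 90, 78, 94, 80, 77, 99, 82, 83, 92, 108, 150, 166, 163, 180, 195, 195, 193, 188]
[306.4 282.1] [306.7 262.8] [306.8 251.9] [307.3 262.5]
```

Call:
jog_arm --pt "1 0.1 -0.1 -1 0" --pt "1 0.1 -0.1 -2.5 0" --pt "1 0.1 -0.1 -4 0" --pt "1 0.1 -0.1 -5 0" --pt "1 0.1 -0.1 -5 0" --pt "1 0.1 -0.1 -5 0" --pt "1 0.1 -0.1 -5 0" --pt "1 0.1 -0.1 -5 0"

```text
time: 5.83
tool_pos: [0.554, 0.0005, 0.1295]
orientation: [3.141, 0.002, 2.965]
contact_force: [-0.6, 0.5, -2.5]
gripper_width: 0.0148
grasp_force: 39.5
```

```bash
python3 - <<'E'
from h import *
c=snap('wrist','pics/w4.png');d=snap('scene','pics/s4.png');s=env.observe();print(s['tool_pos'],s['orientation'],s['contact_force'])
a=c['img'][150:400,210:440];b=d['img'][225:325,255:365]
a=cv2.resize(a,None,fx=1.7,fy=1.7,interpolation=2);b=cv2.resize(b,(383,425),interpolation=2)
cv2.imwrite('pics/v4.png',np.hstack([a,b]))
E
```

```text
[5.53880281e-01 5.21797182e-04 1.29411821e-01] [3.14149226e+00 1.87801562e-03 2.96502698e+00] [ 0.07349882  0.92664756 -1.35442482]
```

View pics/v4.png

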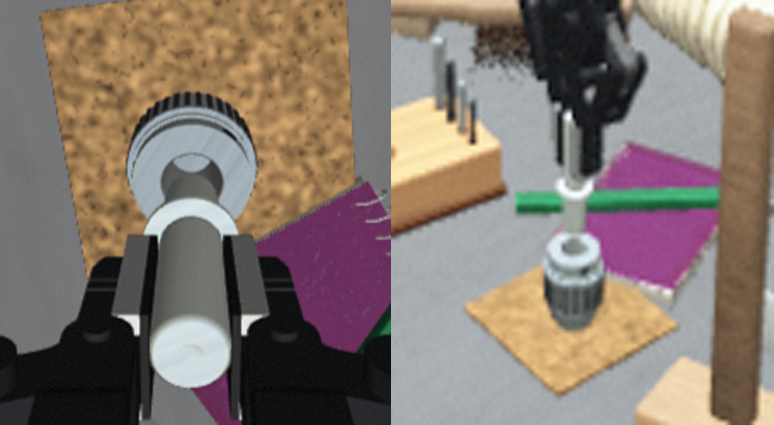

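The arbor and mouth line up in both views: the wrist crop has both at column 191, and the scene crop has both at column 574 with the tip about 9 mm above the mouth. I'll lower it in.

Call:
jog_arm --pt "1 0 0 -0.4 0" --pt "1 0 0 -0.8 0" --pt "1 0 0 -1.2 0" --pt "1 0 0 -1.5 0" --pt "1 0 0 -1.8 0" --pt "1 0 0 -2.1 0" --pt "1 0 0 -2.3 0" --pt "1 0 0 -2.3 0"

```text
time: 6.6
tool_pos: [0.553, 0.0006, 0.1047]
orientation: [-3.142, -0.001, 2.965]
contact_force: [0.6, 0.1, -1.5]
gripper_width: 0.0149
grasp_force: 39.5
```

Call:
jog_arm --pt "1 0 0 -0.2 0" --pt "1 0 0 -0.4 0" --pt "1 0 0 -0.6 0" --pt "1 0 0 -0.6 0" --pt "1 0 0 -0.6 0" --pt "1 0 0 -0.6 0" --pt "1 0 0 -0.6 0" --pt "1 0 0 -0.6 0"

```text
time: 7.27
tool_pos: [0.5532, 0.0006, 0.0994]
orientation: [3.142, 0.0, 2.965]
contact_force: [0.4, -0.8, -1.8]
gripper_width: 0.0149
grasp_force: 39.5
```

Call:
jog_arm --pt "1 0 0 -0.1 0" --pt "1 0 0 -0.2 0" --pt "1 0 0 -0.3 0" --pt "1 0 0 -0.3 0" --pt "1 0 0 -0.3 0" --pt "1 0 0 -0.3 0" --pt "1 0 0 -0.3 0" --pt "1 0 0 -0.3 0"

```text
time: 7.93
tool_pos: [0.5533, 0.0006, 0.0964]
orientation: [3.142, 0.0, 2.965]
contact_force: [1.4, 0.8, -1.5]
gripper_width: 0.015
grasp_force: 39.6
```

Call:
jog_arm --pt "1 0 0 -0.1 0" --pt "1 0 0 -0.2 0" --pt "1 0 0 -0.3 0" --pt "1 0 0 -0.3 0" --pt "1 0 0 -0.3 0" --pt "1 0 0 -0.3 0" --pt "1 0 0 -0.3 0" --pt "1 0 0 -0.3 0"

```text
time: 8.6
tool_pos: [0.5538, 0.0006, 0.0943]
orientation: [3.141, 0.001, 2.965]
contact_force: [0.0, 0.9, 4.7]
gripper_width: 0.0148
grasp_force: 40.1
```

Call:
jog_arm --pt "1.7 0 0 0 0" --pt "2.5 0 0 0 0" --pt "4 0 0 0 0" --pt "4 0 0 0 0" --pt "4 0 0 1 0" --pt "4 0 0 2.5 0" --pt "4 0 0 5 0" --pt "4 0 0 8 0"

```text
time: 9.27
tool_pos: [0.5517, 0.0007, 0.1726]
orientation: [-3.141, -0.004, 2.965]
contact_force: [0.7, 0.5, 0.3]
gripper_width: 0.0399
grasp_force: 0.0
```

Call:
jog_arm --pt "5 0 0 3 0" --pt "5 0 0 7 0" --pt "5 -0.3 -1 10 -7" --pt "5 -0.6 -2 13 -14" --pt "5 -0.9 -3 16 -21" --pt "5 -1 -5 18.5 -28" --pt "5 -1.5 -7 20 -35" --pt "5 -2 -9 20 -42"

```text
time: 9.93
tool_pos: [0.5341, -0.0904, 0.3796]
orientation: [3.136, 0.007, 2.227]
contact_force: [1.1, 0.7, 0.1]
gripper_width: 0.0498
grasp_force: 0.0
```

Call:
jog_arm --pt "6 -0.4 -2 0 -7" --pt "6 -0.8 -4 0 -14" --pt "6 -1.2 -6 0 -20" --pt "6 -1.6 -8 0 -24.5" --pt "6 -2 -9.2 0 -24.5" --pt "6 -2.2 -9.2 0 -24.5" --pt "6 -2.2 -9.2 0 -24.5" --pt "6 -2.2 -9.2 0 -24.5"

```text
time: 10.6
tool_pos: [0.5112, -0.1807, 0.3736]
orientation: [3.141, -0.0, 1.806]
contact_force: [-0.1, 0.3, -0.9]
gripper_width: 0.06
grasp_force: 0.0
```

```bash
python3 - <<'E'
from h import *
c=snap('wrist','pics/w5.png');d=snap('scene','pics/s5.png');t=snap('top','pics/t5.png');s=env.observe();print(s['tool_pos'],s['orientation'],s['contact_force'])
print(proj(c,(.5077,-.1918,.294)))
a=cv2.resize(c['img'],(480,360));b=cv2.resize(d['img'][215:335,270:370],(320,384),interpolation=2)[:360]
cv2.imwrite('pics/v5.png',np.hstack([a,b]))
E
```

```text
[ 0.51140345 -0.18049897  0.37341804] [ 3.14140803e+00 -1.49961700e-04  1.80621432e+00] [-0.23523872  0.2611349   0.13802263]
(np.float64(309.736513118818), np.float64(272.9654823315211))
```

View pics/v5.png

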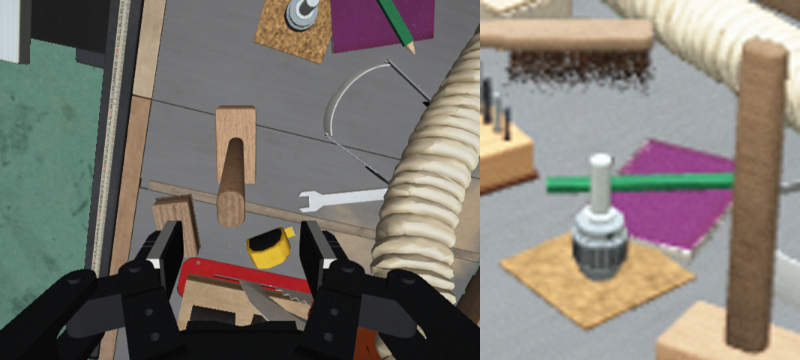

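The arbor stands upright in the chuck socket. In the wrist view (full-image pixels) the mallet handle's end is at about (308,277), and the head's edges line up with the image, so the yaw is right.

```bash
python3 - <<'E'
from h import *
c=load('pics/w5.png');g=cv2.cvtColor(c['img'],cv2.COLOR_BGR2GRAY)
print([int(v) for v in g[275,280:336:2]]);print([int(v) for v in g[250:310:3,308]])
for u,v,z in [(308,277,.294),(290,142,.074),(341,142,.074),(287,240,.074),(339,244,.074)]: print(onz(c,u,v,z).round(4))
t=load('pics/t5.png');print('hose edge',onz(t,400,196,.35),onz(t,400,196,.25))
E
```

```text
[120, 122, 117, 122, 106, 106, 115, 125, 126, 120, 122, 127, 135, 129, 118, 118, 123, 135, 142, 120, 118, 127, 141, 66, 134, 132, 131, 134]
[80, 82, 132, 126, 116, 120, 130, 127, 118, 116, 123, 131, 137, 135, 137, 128, 125, 127, 119, 121]
[ 0.5073 -0.1943  0.294 ]
[ 0.4697 -0.1456  0.074 ]
[ 0.5208 -0.1333  0.074 ]
[ 0.4888 -0.2502  0.074 ]
[ 0.546  -0.2412  0.074 ]
hose edge [ 0.65993775 -0.15946674  0.35      ] [ 0.67798038 -0.17833853  0.25      ]
```

Call:
jog_arm --pt "6 -0.4 -1.2 0 0" --pt "6 -0.4 -1.2 0 0" --pt "6 -0.4 -1.2 -2 0" --pt "6 -0.4 -1.2 -4.5 0" --pt "6 -0.4 -1.2 -7.5 0" --pt "6 -0.4 -1.2 -10.5 0" --pt "6 -0.4 -1.2 -12 0" --pt "6 -0.4 -1.2 -12.5 0" --newtons 80

```text
time: 11.42
tool_pos: [0.5054, -0.1927, 0.244]
orientation: [-3.136, -0.004, 1.804]
contact_force: [-0.4, 0.7, -0.0]
gripper_width: 0.0597
grasp_force: 0.0
```

Call:
jog_arm --pt "6 0 0 0 0" --pt "3 0 0 0 0" --pt "1 0 0 0 0" --pt "1 0 0 0 0" --pt "1 0 0 0 0" --pt "1 0 0 0 0" --pt "1 0 0 0 0" --pt "1 0 0 0 0" --newtons 80

```text
time: 12.08
tool_pos: [0.5078, -0.194, 0.2505]
orientation: [3.14, 0.002, 1.804]
contact_force: [-1.8, -1.0, 6.1]
gripper_width: 0.0199
grasp_force: 77.5
```

```bash
python3 - <<'E'
from h import *
s=env.observe();print(s['tool_pos'],s['orientation'],s['contact_force'],s['wrist_torque'])
E
```

```text
[ 0.50775122 -0.19398905  0.25047612] [3.13991556e+00 2.38341003e-03 1.80436977e+00] [-1.8173582  -0.95516094  6.14837437] [-0.11503715  0.47368161  0.00824349]
```

Call:
jog_arm --pt "1 0 0 0.5 0" --pt "1 0 0 1.5 0" --pt "1 0 0 3.5 0" --pt "1 0 0 6 0" --pt "1 0 0 9 0" --pt "1 0 0 12 0" --pt "1 0 0 14 0" --pt "1 0 0 15 0"

```text
time: 12.75
tool_pos: [0.5078, -0.1935, 0.4021]
orientation: [3.138, 0.003, 1.805]
contact_force: [-0.2, -0.1, -4.5]
gripper_width: 0.0201
grasp_force: 76.4
```

Call:
jog_arm --pt "1 0.4 2 0 0" --pt "1 1 5 0 0" --pt "1 1.8 8 0 0" --pt "1 2.6 11 0 0" --pt "1 3.4 14.5 0 0" --pt "1 4 17 0 0" --pt "1 4.4 18.8 0 0" --pt "1 4.6 19.4 0 0"

```text
time: 13.42
tool_pos: [0.553, 0.0036, 0.3965]
orientation: [-3.139, -0.003, 1.808]
contact_force: [-0.2, 0.1, -5.6]
gripper_width: 0.0202
grasp_force: 76.4
```

Call:
jog_arm --pt "1 0 0 -0.5 0" --pt "1 0 0 -1 0" --pt "1 0 0 -1.5 0" --pt "1 0 0 -2 0" --pt "1 0 0 -2 0" --pt "1 0 0 -2 0" --pt "1 0 0 -2 0" --pt "1 0 0 -2 0"

```text
time: 14.08
tool_pos: [0.5533, 0.0003, 0.3788]
orientation: [3.141, 0.0, 1.804]
contact_force: [0.1, -0.5, -4.4]
gripper_width: 0.0201
grasp_force: 76.3
```

```bash
python3 - <<'E'
from h import *
d=snap('scene','pics/s6.png');s=env.observe();print(s['tool_pos'],s['orientation'],s['contact_force'],s['wrist_torque'],s['time'])
cv2.imwrite('pics/v6.png',cv2.resize(d['img'][100:340,220:420],(500,600),interpolation=2))
E
```

```text
[5.53325306e-01 3.69316740e-04 3.78869717e-01] [3.14076723e+00 2.97931632e-04 1.80398471e+00] [-0.52472603 -0.04850532 -4.04760737] [-0.00166255 -0.02351504  0.01147615] 14.1333
```

View pics/v6.png

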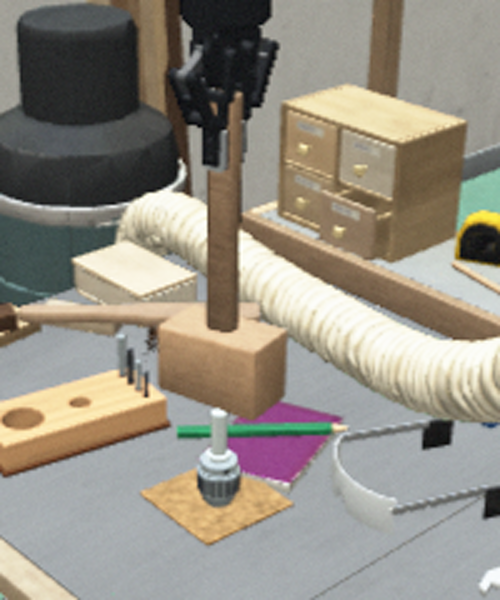

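The scene shows the mallet held upright, its head centred over the arbor with a gap of about 2 cm. I'll lower it to contact.

Call:
jog_arm --pt "1 0 0 -0.5 0" --pt "1 0 0 -1 0" --pt "1 0 0 -1.3 0" --pt "1 0 0 -1.5 0" --pt "1 0 0 -1.6 0" --pt "1 0 0 -1.6 0" --pt "1 0 0 -1.6 0" --pt "1 0 0 -1.6 0"

```text
time: 14.8
tool_pos: [0.5533, 0.0006, 0.3626]
orientation: [3.141, 0.0, 1.804]
contact_force: [0.7, 0.0, -4.6]
gripper_width: 0.0196
grasp_force: 76.4
```

Call:
jog_arm --pt "1 0 0 -0.1 0" --pt "1 0 0 -0.2 0" --pt "1 0 0 -0.3 0" --pt "1 0 0 -0.3 0" --pt "1 0 0 -0.3 0" --pt "1 0 0 -0.3 0" --pt "1 0 0 -0.3 0" --pt "1 0 0 -0.3 0"

```text
time: 15.47
tool_pos: [0.5532, 0.0006, 0.3594]
orientation: [3.142, 0.0, 1.804]
contact_force: [-0.4, -0.7, -3.8]
gripper_width: 0.0203
grasp_force: 76.4
```

Call:
jog_arm --pt "1 0 0 -0.1 0" --pt "1 0 0 -0.2 0" --pt "1 0 0 -0.3 0" --pt "1 0 0 -0.3 0" --pt "1 0 0 -0.3 0" --pt "1 0 0 -0.3 0" --pt "1 0 0 -0.3 0" --pt "1 0 0 -0.3 0"

```text
time: 16.13
tool_pos: [0.5536, 0.0006, 0.3578]
orientation: [3.14, 0.001, 1.804]
contact_force: [-1.1, -0.2, 5.1]
gripper_width: 0.02
grasp_force: 77.5
```

Call:
jog_arm --pt "1 0 0 0.3 0" --pt "1 0 0 0.6 0" --pt "1 0 0 0.4 0" --pt "1 0 0 0.1 0" --pt "1 0 0 -0.1 0" --pt "1 0 0 -0.1 0" --pt "1 0 0 -0.1 0" --pt "1 0 0 -0.1 0"

```text
time: 16.8
tool_pos: [0.5534, 0.0006, 0.3571]
orientation: [3.14, 0.001, 1.804]
contact_force: [-2.1, 0.5, 5.8]
gripper_width: 0.0198
grasp_force: 77.8
```

Call:
jog_arm --pt "1 0 0 0.3 0" --pt "1 0 0 0.6 0" --pt "1 0 0 0.4 0" --pt "1 0 0 0.1 0" --pt "1 0 0 -0.1 0" --pt "1 0 0 -0.1 0" --pt "1 0 0 -0.1 0" --pt "1 0 0 -0.1 0"

```text
time: 17.47
tool_pos: [0.5535, 0.0006, 0.3567]
orientation: [3.139, 0.001, 1.804]
contact_force: [-0.7, 0.3, 5.1]
gripper_width: 0.0203
grasp_force: 77.9
```

Call:
jog_arm --pt "1 0 0 0.3 0" --pt "1 0 0 0.6 0" --pt "1 0 0 0.4 0" --pt "1 0 0 0.1 0" --pt "1 0 0 -0.1 0" --pt "1 0 0 -0.1 0" --pt "1 0 0 -0.1 0" --pt "1 0 0 -0.1 0"

```text
time: 18.13
tool_pos: [0.5536, 0.0005, 0.3562]
orientation: [3.138, 0.001, 1.804]
contact_force: [-1.0, -0.6, 7.0]
gripper_width: 0.0201
grasp_force: 78.0
```

Call:
jog_arm --pt "1 0 0 0.4 0" --pt "1 0 0 0.8 0" --pt "1 0 0 0.4 0" --pt "1 0 0 0 0" --pt "1 0 0 -0.2 0" --pt "1 0 0 -0.2 0" --pt "1 0 0 -0.2 0" --pt "1 0 0 -0.2 0"

```text
time: 18.8
tool_pos: [0.5539, 0.0005, 0.3554]
orientation: [3.137, 0.002, 1.804]
contact_force: [-1.3, 0.1, 11.1]
gripper_width: 0.02
grasp_force: 78.5
```

Call:
jog_arm --pt "1 0 0 0.4 0" --pt "1 0 0 0.8 0" --pt "1 0 0 0.4 0" --pt "1 0 0 0 0" --pt "1 0 0 -0.1 0" --pt "1 0 0 -0.1 0" --pt "1 0 0 -0.1 0" --pt "1 0 0 -0.1 0"

```text
time: 19.47
tool_pos: [0.554, 0.0005, 0.3549]
orientation: [3.136, 0.002, 1.804]
contact_force: [-2.9, -0.5, 13.6]
gripper_width: 0.0199
grasp_force: 78.8
```

Call:
jog_arm --pt "1 0 0 0.6 0" --pt "1 0 0 1 0" --pt "1 0 0 0.5 0" --pt "1 0 0 0 0" --pt "1 0 0 0 0" --pt "1 0 0 0 0" --pt "1 0 0 0 0" --pt "1 0 0 0 0"

```text
time: 20.13
tool_pos: [0.554, 0.0005, 0.3549]
orientation: [3.136, 0.002, 1.804]
contact_force: [-1.4, -1.0, 14.5]
gripper_width: 0.0201
grasp_force: 78.4
```

Call:
jog_arm --pt "1 0 0 0.6 0" --pt "1 0 0 1 0" --pt "1 0 0 0.5 0" --pt "1 0 0 0 0" --pt "1 0 0 -0.1 0" --pt "1 0 0 -0.1 0" --pt "1 0 0 -0.1 0" --pt "1 0 0 -0.1 0"

```text
time: 20.8
tool_pos: [0.5542, 0.0004, 0.3549]
orientation: [3.135, 0.002, 1.804]
contact_force: [-2.5, 0.0, 18.1]
gripper_width: 0.0198
grasp_force: 79.0
```

Call:
jog_arm --pt "1 0 0 0.6 0" --pt "1 0 0 1 0" --pt "1 0 0 0.5 0" --pt "1 0 0 0 0" --pt "1 0 0 -0.1 0" --pt "1 0 0 -0.1 0" --pt "1 0 0 -0.1 0" --pt "1 0 0 -0.1 0"

```text
time: 21.47
tool_pos: [0.5544, 0.0004, 0.3548]
orientation: [3.134, 0.003, 1.804]
contact_force: [-2.9, 0.6, 20.7]
gripper_width: 0.0199
grasp_force: 79.4
```

Call:
jog_arm --pt "1 0 0 0.5 0" --pt "1 0 0 2 0" --pt "1 0 0 4 0" --pt "1 0 0 5 0" --pt "1 0 0 5.5 0" --pt "1 0 0 5.5 0" --pt "1 0 0 5.5 0" --pt "1 0 0 5.5 0"

```text
time: 22.13
tool_pos: [0.5529, 0.0007, 0.4015]
orientation: [-3.139, -0.001, 1.804]
contact_force: [-0.3, 0.1, -4.5]
gripper_width: 0.0199
grasp_force: 76.6
```

```bash
python3 - <<'E'
from h import *
d=snap('scene','pics/s7.png');t=snap('top','pics/t7.png');s=env.observe();print(s['tool_pos'],s['orientation'],s['contact_force'],s['wrist_torque'],s['time'])
g=cv2.cvtColor(d['img'],cv2.COLOR_BGR2GRAY);g5=cv2.cvtColor(load('pics/s5.png')['img'],cv2.COLOR_BGR2GRAY)
for q in (g5,g): print([int(v) for v in q[258:310,307]])
E
```

```text
[0.55288128 0.00063513 0.40174579] [-3.13922934e+00 -7.77383306e-04  1.80441439e+00] [ 0.12153435  0.10949986 -4.75962476] [-0.03035273 -0.01338279 -0.00848621] 22.2333
[168, 167, 165, 167, 170, 245, 250, 252, 224, 178, 170, 169, 169, 168, 168, 169, 170, 169, 168, 168, 166, 168, 169, 165, 238, 234, 186, 205, 225, 194, 143, 128, 173, 181, 126, 83, 81, 80, 77, 81, 81, 113, 102, 95, 114, 165, 193, 193, 171, 166, 156, 173]
[169, 167, 165, 166, 168, 170, 236, 251, 251, 229, 179, 171, 168, 170, 167, 168, 172, 168, 167, 169, 170, 169, 167, 168, 174, 220, 242, 220, 222, 199, 144, 133, 174, 183, 136, 91, 76, 78, 77, 78, 77, 111, 103, 96, 117, 165, 193, 194, 170, 164, 159, 173]
```

Call:
jog_arm --pt "1 -0.4 -2 0 0" --pt "1 -1 -5 0 0" --pt "1 -1.8 -8 0 0" --pt "1 -2.6 -11 0 0" --pt "1 -3.4 -14.5 0 0" --pt "1 -4 -17 0 0" --pt "1 -4.4 -18.8 0 0" --pt "1 -4.5 -19.5 0 0"

```text
time: 22.9
tool_pos: [0.5073, -0.1968, 0.4024]
orientation: [-3.14, 0.0, 1.801]
contact_force: [-0.3, -0.2, -4.5]
gripper_width: 0.0199
grasp_force: 76.6
```

Call:
jog_arm --pt "1 0 0 -2 0" --pt "1 0 0 -5 0" --pt "1 0 0 -8 0" --pt "1 0 0 -11 0" --pt "1 0 0 -13 0" --pt "1 0 0 -14 0" --pt "1 0 0 -14 0" --pt "1 0 0 -14 0"

```text
time: 23.57
tool_pos: [0.5085, -0.1941, 0.2636]
orientation: [3.142, -0.0, 1.805]
contact_force: [0.3, -0.5, -3.1]
gripper_width: 0.0201
grasp_force: 76.6
```

Call:
jog_arm --pt "1 0 0 -0.1 0" --pt "1 0 0 -0.2 0" --pt "1 0 0 -0.3 0" --pt "1 0 0 -0.4 0" --pt "1 0 0 -0.5 0" --pt "1 0 0 -0.6 0" --pt "1 0 0 -0.6 0" --pt "1 0 0 -0.6 0"

```text
time: 24.23
tool_pos: [0.5081, -0.1944, 0.2572]
orientation: [-3.141, -0.0, 1.804]
contact_force: [-0.0, 0.2, -4.3]
gripper_width: 0.02
grasp_force: 76.7
```

Call:
jog_arm --pt "1 0 0 -0.1 0" --pt "1 0 0 -0.2 0" --pt "1 0 0 -0.3 0" --pt "1 0 0 -0.4 0" --pt "1 0 0 -0.5 0" --pt "1 0 0 -0.6 0" --pt "1 0 0 -0.6 0" --pt "1 0 0 -0.6 0"

```text
time: 24.9
tool_pos: [0.5082, -0.1944, 0.2512]
orientation: [-3.141, -0.0, 1.804]
contact_force: [0.0, 0.2, -4.1]
gripper_width: 0.02
grasp_force: 76.6
```

Call:
jog_arm --pt "1 0 0 -0.1 0" --pt "1 0 0 -0.15 0" --pt "1 0 0 -0.2 0" --pt "1 0 0 -0.2 0" --pt "1 0 0 -0.2 0" --pt "1 0 0 -0.2 0" --pt "1 0 0 -0.2 0" --pt "1 0 0 -0.2 0"

```text
time: 25.57
tool_pos: [0.5085, -0.1945, 0.2505]
orientation: [3.141, 0.001, 1.804]
contact_force: [-2.9, 1.3, 6.3]
gripper_width: 0.0201
grasp_force: 77.8
```

Call:
jog_arm --pt "2.5 0 0 0 0" --pt "4 0 0 0 0" --pt "5 0 0 0 0" --pt "5 0 0 0 0" --pt "5 0 0 1 0" --pt "5 0 0 3 0" --pt "5 0 0 6 0" --pt "5 0 0 9 0"

```text
time: 26.23
tool_pos: [0.5078, -0.1942, 0.3399]
orientation: [-3.14, -0.001, 1.804]
contact_force: [0.2, -0.1, -0.4]
gripper_width: 0.0502
grasp_force: 0.0
```

Call:
jog_arm --pt "5 0 0 3 0" --pt "5 0 0.5 4 7" --pt "5 0 2 4 14" --pt "5 0.5 4 4 21" --pt "5 1 7 4 28" --pt "5 1.5 9 4 35" --pt "5 2 11 4 42" --pt "5 2.5 13 4 49"

```text
time: 26.9
tool_pos: [0.5334, -0.0633, 0.3802]
orientation: [3.141, 0.001, 2.666]
contact_force: [0.2, -0.0, 0.0]
gripper_width: 0.05
grasp_force: 0.0
```

Call:
jog_arm --pt "5 0.7 2 -2 7" --pt "5 1.4 4 -5 14" --pt "5 2 6 -8 17.5" --pt "5 2 6.5 -11 17.5" --pt "5 2 6.5 -14 17.5" --pt "5 2 6.5 -16 17.5" --pt "5 2 6.5 -16 17.5" --pt "5 2 6.5 -16 17.5"

```text
time: 27.57
tool_pos: [0.5528, 0.0007, 0.2189]
orientation: [-3.141, -0.002, 2.965]
contact_force: [-0.6, -1.0, 1.2]
gripper_width: 0.0501
grasp_force: 0.0
```

```bash
python3 - <<'E'
from h import *
c=snap('wrist','pics/w8.png');s=env.observe();print(s['tool_pos'],s['orientation'],s['time'])
g=cv2.cvtColor(c['img'],cv2.COLOR_BGR2GRAY)
u,v=map(int,proj(c,(.5535,.0006,.105)));print('pred top',u,v,proj(c,(.5535,.0006,.105)))
m=(g>190).astype(np.uint8)
n,l,st,ce=cv2.connectedComponentsWithStats(m)
for i in range(1,n):
    if st[i,4]>150: print(st[i].tolist(),ce[i].round(1),onz(c,*ce[i],.105).round(4))
w=load('pics/w1.png');h=cv2.cvtColor(w['img'],cv2.COLOR_BGR2HSV)
yl=(h[...,0]>18)&(h[...,0]<32)&(h[...,1]>150)
ys,xs=np.where(yl[:150]);print('cup extremes',[onz(w,*p,.05).round(3) for p in ((xs.min(),ys[xs.argmin()]),(xs[ys.argmax()],ys.max()))])
t=load('pics/t7.png')
T=snap('top','pics/t8.png')
hv=cv2.cvtColor(T['img'],cv2.COLOR_BGR2HSV);wd=((hv[...,1]>60)&(hv[...,0]<25)&(hv[...,2]>60)).astype(np.uint8);wd[:,:365]=0;wd[:,425:]=0;wd[:255]=0;wd[295:]=0
wd=cv2.morphologyEx(wd,cv2.MORPH_OPEN,np.ones((3,3)));cs,_=cv2.findContours(wd,0,2);print('mallet now',cv2.minAreaRect(max(cs,key=cv2.contourArea)))
E
```

```text
[5.53902481e-01 4.66246558e-04 2.20821048e-01] [3.14147510e+00 1.61085579e-03 2.96489262e+00] 27.6167
pred top 323 238 (np.float64(323.2671585414964), np.float64(238.56294522734683))
[549, 73, 33, 158, 776] [564.4 160.5] [0.5311 0.1475 0.105 ]
[523, 78, 34, 170, 899] [538.5 176. ] [0.5376 0.1324 0.105 ]
[306, 203, 33, 26, 318] [322.2 213.3] [0.5376 0.0028 0.105 ]
[312, 227, 22, 22, 391] [322.5 237.7] [5.529e-01 2.000e-04 1.050e-01]
[38, 337, 51, 50, 1039] [ 67.4 363.5] [ 0.6112 -0.1873  0.105 ]
[145, 454, 32, 26, 419] [159.5 468. ] [ 0.7099 -0.1519  0.105 ]
cup extremes [array([0.41 , 0.256, 0.05 ]), array([0.465, 0.296, 0.05 ])]
mallet now ((394.2803039550781, 272.8163757324219), (21.987775802612305, 47.46840286254883), 76.75948333740234)
```

Call:
jog_arm --pt "5 -0.1 0 -1.5 0" --pt "5 -0.1 0 -4 0" --pt "5 -0.1 0 -7 0" --pt "5 -0.1 0 -10 0" --pt "5 -0.1 0 -12 0" --pt "5 -0.1 0 -13 0" --pt "5 -0.1 0 -13 0" --pt "5 -0.1 0 -13 0" --newtons 80

```text
time: 28.33
tool_pos: [0.5536, 0.0003, 0.0912]
orientation: [3.141, 0.003, 2.965]
contact_force: [0.9, 0.6, 0.6]
gripper_width: 0.05
grasp_force: 0.0
```

Call:
jog_arm --pt "3 0 0 0 0" --pt "1 0 0 0 0" --pt "1 0 0 0 0" --pt "1 0 0 0 0" --pt "1 0 0 0 0" --pt "1 0 0 0 0" --pt "1 0 0 0 0" --pt "1 0 0 0 0" --newtons 80

```text
time: 29.0
tool_pos: [0.5537, 0.0006, 0.0916]
orientation: [3.141, 0.004, 2.965]
contact_force: [-0.7, 0.9, 6.0]
gripper_width: 0.0143
grasp_force: 77.8
```

Call:
jog_arm --pt "1 0 0 0.3 0" --pt "1 0 0 0.8 0" --pt "1 0 0 1.6 0" --pt "1 0 0 2.8 0" --pt "1 0 0 4.5 0" --pt "1 0 0 6.5 0" --pt "1 0 0 8 0" --pt "1 0 0 9 0"

```text
time: 29.67
tool_pos: [0.553, 0.0005, 0.1822]
orientation: [3.141, 0.003, 2.965]
contact_force: [0.2, -0.2, -4.7]
gripper_width: 0.0144
grasp_force: 77.9
```

Call:
jog_arm --pt "1 0 0 0 0" --pt "1 0 0 0 0" --pt "1 0 0 0 0" --pt "1 0 0 0 0" --pt "1 0 0 0 0" --pt "1 0 0 0 0" --pt "1 0 0 0 0" --pt "1 0 0 0 0"

```text
time: 30.33
tool_pos: [0.5521, 0.0006, 0.1789]
orientation: [-3.142, -0.001, 2.965]
contact_force: [-0.3, -0.3, -4.0]
gripper_width: 0.0141
grasp_force: 77.9
```

Call:
jog_arm --pt "1 -0.8 2 0 0" --pt "1 -2 5 0 0" --pt "1 -3.3 8.5 0 0" --pt "1 -4.8 12 0 0" --pt "1 -6 15.5 0 0" --pt "1 -7.2 18.5 0 0" --pt "1 -8 20.5 0 0" --pt "1 -8.3 21.4 0 0"

```text
time: 31.0
tool_pos: [0.4679, 0.217, 0.1794]
orientation: [3.141, -0.001, 2.968]
contact_force: [-0.2, -0.5, -5.4]
gripper_width: 0.014
grasp_force: 78.5
```

Call:
jog_arm --pt "1 0 0 0 0" --pt "1 0 0 0 0" --pt "1 0 0 0 0" --pt "1 0 0 0 0" --pt "1 0 0 0 0" --pt "1 0 0 0 0" --pt "1 0 0 0 0" --pt "1 0 0 0 0"

```text
time: 31.67
tool_pos: [0.4694, 0.2143, 0.1793]
orientation: [-3.142, -0.0, 2.964]
contact_force: [-0.7, 0.6, -5.0]
gripper_width: 0.014
grasp_force: 78.5
```

```bash
python3 - <<'E'
from h import *
c=snap('wrist','pics/w9.png');d=snap('scene','pics/s9.png');t=snap('top','pics/t9.png');s=env.observe();print(s['tool_pos'],s['orientation'],s['time'],s['contact_force'])
print('recess pred',np.round(proj(c,(.4685,.2150,.036)),1))
# recess/hole from earlier wrist views
for fn,bx in (('w1',(290,88,360,160)),('w2_2',(275,70,375,165)),('w9',(230,60,420,300))):
    w=load(f'pics/{fn}.png');h=cv2.cvtColor(w['img'],cv2.COLOR_BGR2HSV);x0,y0,x1,y1=bx
    m=np.zeros(h.shape[:2],np.uint8);m[y0:y1,x0:x1]=((h[...,2]<150)&(h[...,1]>70)&(h[...,0]<20))[y0:y1,x0:x1]
    m=cv2.morphologyEx(m,cv2.MORPH_CLOSE,np.ones((5,5)));m=cv2.morphologyEx(m,cv2.MORPH_OPEN,np.ones((5,5)))
    cs,_=cv2.findContours(m,0,2)
    for k in sorted(cs,key=cv2.contourArea)[-2:]:
        hull=cv2.convexHull(k);(u,v),r,a=cv2.fitEllipse(hull) if len(hull)>5 else ((0,0),0,0)
        print(fn,cv2.boundingRect(k),round(u,1),round(v,1),np.round(r,1),onz(w,u,v,.036).round(4))
# arbor top disc & chuck in scene
g=cv2.cvtColor(c['img'],cv2.COLOR_BGR2GRAY);n,l,st,ce=cv2.connectedComponentsWithStats((g>195).astype(np.uint8))
for i in range(1,n):
    if st[i,4]>150: print(st[i].tolist(),ce[i].round(1))
T=np.array(c['tool_from_camera']);tt={'K':c['K'],'pose':T}
print([np.round(proj(tt,(x,0,z)),1) for x in(0,.002) for z in (-.0135,-.01)])
E
```

```text
[0.46925131 0.2145051  0.17929158] [-3.14156591e+00  2.55362205e-05  2.96488171e+00] 31.8167 [ 0.02738387 -0.92689967 -4.39557622]
recess pred [323.8 223. ]
w1 (297, 96, 56, 58) 324.3 125.0 [55.7 57.6] [0.4689 0.2159 0.036 ]
w2_2 (291, 86, 72, 75) 326.3 123.2 [71.6 73.9] [0.4687 0.2158 0.036 ]
w9 (297, 192, 62, 42) 328.7 215.0 [41. 64.] [0.4635 0.2193 0.036 ]
w9 (263, 155, 125, 12) 322.3 160.2 [ 13.6 164. ] [0.4262 0.2214 0.036 ]
[295, 267, 54, 21, 536] [321.7 276.2]
[300, 338, 44, 39, 1332] [321.5 357.1]
[array([324.8, 359.8]), array([324.7, 353.4]), array([324.8, 354.3]), array([324.7, 347.9])]
```

Call:
jog_arm --pt "1 0.05 0.17 -1 0" --pt "1 0.05 0.17 -2.5 0" --pt "1 0.05 0.17 -4 0" --pt "1 0.05 0.17 -5.2 0" --pt "1 0.05 0.17 -6 0" --pt "1 0.05 0.17 -6.5 0" --pt "1 0.05 0.17 -6.5 0" --pt "1 0.05 0.17 -6.5 0"

```text
time: 32.48
tool_pos: [0.4699, 0.2164, 0.1144]
orientation: [3.142, 0.0, 2.965]
contact_force: [0.7, -0.1, -4.9]
gripper_width: 0.0137
grasp_force: 78.7
```

Call:
jog_arm --pt "1 0 0 -0.3 0" --pt "1 0 0 -0.6 0" --pt "1 0 0 -0.9 0" --pt "1 0 0 -1.1 0" --pt "1 0 0 -1.2 0" --pt "1 0 0 -1.2 0" --pt "1 0 0 -1.2 0" --pt "1 0 0 -1.2 0"

```text
time: 33.15
tool_pos: [0.4698, 0.2163, 0.1025]
orientation: [3.141, 0.0, 2.965]
contact_force: [1.2, -0.7, -3.6]
gripper_width: 0.014
grasp_force: 78.7
```

Call:
jog_arm --pt "1 0 0 -0.2 0" --pt "1 0 0 -0.4 0" --pt "1 0 0 -0.6 0" --pt "1 0 0 -0.7 0" --pt "1 0 0 -0.8 0" --pt "1 0 0 -0.8 0" --pt "1 0 0 -0.8 0" --pt "1 0 0 -0.8 0"

```text
time: 33.82
tool_pos: [0.4698, 0.2163, 0.0944]
orientation: [3.142, 0.0, 2.965]
contact_force: [0.3, 0.0, -4.3]
gripper_width: 0.014
grasp_force: 78.7
```

Call:
jog_arm --pt "1 0 0 -0.1 0" --pt "1 0 0 -0.2 0" --pt "1 0 0 -0.3 0" --pt "1 0 0 -0.3 0" --pt "1 0 0 -0.3 0" --pt "1 0 0 -0.3 0" --pt "1 0 0 -0.3 0" --pt "1 0 0 -0.3 0"

```text
time: 34.48
tool_pos: [0.4703, 0.2165, 0.0926]
orientation: [3.141, 0.001, 2.965]
contact_force: [-3.0, -1.1, 5.8]
gripper_width: 0.0138
grasp_force: 79.6
```

The chuck touched down at TCP z = 0.0926, the height I expected for the recess floor. I'll release and back off.

Call:
jog_arm --pt "2 0 0 0 0" --pt "3 0 0 0 0" --pt "4.5 0 0 0 0" --pt "4.5 0 0 0 0" --pt "4.5 0 0 0.8 0" --pt "4.5 0 0 2.5 0" --pt "4.5 0 0 5 0" --pt "4.5 0 0 8 0"

```text
time: 35.15
tool_pos: [0.4685, 0.2159, 0.1708]
orientation: [-3.14, -0.003, 2.965]
contact_force: [0.2, -0.1, 0.1]
gripper_width: 0.0447
grasp_force: 0.0
```

Call:
jog_arm --pt "5 0 0 3 0" --pt "5 0 0 6 0" --pt "5 0 0 8 0" --pt "5 0 0 8 0" --pt "5 0 0 8 0" --pt "5 0 0 8 0" --pt "5 0 0 8 0" --pt "5 0 0 8 0"

```text
time: 35.82
tool_pos: [0.4689, 0.216, 0.2493]
orientation: [-3.14, -0.003, 2.965]
contact_force: [-1.2, -0.3, -0.1]
gripper_width: 0.0498
grasp_force: 0.0
```

```bash
python3 - <<'E'
from h import *
c=snap('wrist','pics/w10.png');d=snap('scene','pics/s10.png');s=env.observe();print(s['tool_pos'],s['time'],s['contact_force'])
g=cv2.cvtColor(c['img'],cv2.COLOR_BGR2GRAY);n,l,st,ce=cv2.connectedComponentsWithStats((g>190).astype(np.uint8))
for i in range(1,n):
    if st[i,4]>60 and 250<ce[i][0]<400: print(st[i].tolist(),ce[i].round(1),onz(c,*ce[i],.106).round(4),onz(c,*ce[i],.056).round(4))
print('pred top',proj(c,(.469,.2155,.106)),'collar',proj(c,(.469,.2155,.06)))
# other things: scene change outside arm/work
a=load('pics/s5.png')['img'].astype(int);b=d['img'].astype(int);m=(abs(a-b).max(2)>60).astype(np.uint8)
n,l,st,ce=cv2.connectedComponentsWithStats(cv2.morphologyEx(m,cv2.MORPH_OPEN,np.ones((3,3))))
print([x.tolist() for x in st[1:] if x[4]>25])
E
```

```text
[0.46916075 0.21610544 0.24984044] 35.9167 [0.23790211 0.74670829 0.14325744]
[309, 196, 29, 22, 224] [323.  204.2] [0.4545 0.2183 0.106 ] [0.4655 0.2165 0.056 ]
[314, 216, 20, 19, 304] [323.3 224.9] [0.4688 0.216  0.106 ] [0.4825 0.2137 0.056 ]
pred top (np.float64(322.66111178857966), np.float64(225.30032232416926)) collar (np.float64(322.60468421637773), np.float64(209.80439762005838))
[[37, 0, 8, 14, 88], [99, 4, 38, 15, 425], [20, 16, 17, 10, 127], [254, 17, 12, 9, 97], [54, 19, 27, 18, 269], [86, 19, 142, 49, 4128], [280, 19, 6, 16, 71], [289, 18, 116, 89, 6685], [0, 21, 263, 331, 19504], [287, 21, 8, 16, 86], [268, 41, 16, 38, 387], [118, 42, 10, 6, 40], [335, 106, 49, 95, 3018], [204, 132, 34, 57, 836], [0, 221, 21, 51, 586], [300, 270, 15, 17, 143], [299, 288, 17, 15, 196], [87, 298, 16, 10, 79], [38, 316, 18, 8, 81], [0, 318, 21, 17, 273], [45, 321, 24, 20, 266], [69, 326, 8, 9, 53], [17, 337, 16, 33, 302]]
```

```bash
python3 -c "
from plant import workorder;print(workorder.finish_job())"
```

```text
the job is handed in; nothing more can be done
None
```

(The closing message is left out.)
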